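# Reset the notched stop of a flask tray and load the flask

## Task

The bay of the flask tray is one notch too short for the culture flask. Lift the sliding stop out of its notch, shift it one notch away from the bay's fixed end and let it drop fully into that next notch on both rails; then set the flask down flat on the tray floor, lengthwise along the rails, between the fixed end and the stop (do not drop it in; the cap may point either way). Leave the other things on the bench alone.

Things in the scene. Friction and masses are not known exactly. Their poses are not given: they have to be found in the camera images.
- tray: Black flask tray fixed on the bench, 210 x 290 mm (local x, y), floor 6 mm up. Origin: centre of underside, z up. Rails along y at x = +-85 mm (aluminium, 10 mm thick, 160 clear between), with half-round teeth to 38 mm up. Notches between teeth at y = -67, -27, 13, 53, 93 mm, floor 26 mm up. A steel guide rod over each rail (x = +-88 mm, top 70 mm up; end posts 72 mm) keeps the stop captive.
- next_notch (a point): Middle of the stop's next notch (tray y = +13 mm; the stop starts at y = -27 mm), halfway between the rails, at the notch floor's height, 26 mm above the bench: where the stop's origin must end.
- fixed_end (a point): Foot of the bay's fixed end wall: middle of its inner face at the tray floor (tray x = 0, y = -125 mm, 6 mm up). The wall's top is 36 mm up. The bay reaches from here along tray +y to the stop.
- stop: Sliding stop, 180 g: steel bar 192 (x) x 10 (y) x 12 mm high across both rails, ends in the notches (3 mm play in y); 6 mm panel hanging 16 mm under it; grey grip tab 56 (x) x 14 mm (y), 12 to 44 mm above origin. Origin: middle of the bar's underside, 26 mm up when seated; axes as tray. Clears the teeth when raised 12 mm; rods stop it at 26 mm, so raise it 15 to 22. Stands by itself when seated.
- flask: Closed empty culture flask, clear plastic, white band and white cap, lying flat, 60 g. 110 mm long with cap (x), 50 wide (y), 28 thick (z). Origin: underside, middle of length and width; cap at +x. The straight-sided body to grasp across its width spans x = -55 to +25 mm; the cap is 26 mm in diameter.
- jar: Round closed jar, 52 mm diameter, 75 mm high, near the flask. Bystander. Origin: centre of its underside.
- tip_box: Closed pipette tip box, 85 x 120 mm (x by y), 56 mm high. Bystander. Origin: centre of its underside.
- bottle: Closed bottle, 66 mm diameter, 150 mm high. Bystander. Origin: centre of its underside.
- beaker: Small glass beaker, 64 mm diameter, 80 mm high. Bystander. Origin: centre of its underside.
- tube_rack: Rack of tubes, 60 x 200 mm (x by y), 104 mm high. Bystander. Origin: centre of its underside.
- dishes: Stack of three round dishes, 94 mm diameter, 44 mm high. Bystander. Origin: centre of its underside.
Not all that is in view belongs to the job. Of the things that look like the stop, the larger one is meant. Leave any orange look-alike of the flask alone.

How it is judged:
By the outcome, as a careful person would: the job done as asked, in the order asked, and still so for the second after the job is handed in, with the robot touching nothing.
It also fails if it takes over 59 s, if anything falls off the work surface, if the arm or the gripper's body presses on something with over 40 N, if the wrist force passes 120 N, or if a joint passes its speed limit or range.

## Robot

A 7-joint arm with a two-finger parallel gripper is mounted at the origin on the work surface. World frame = base frame: x ahead of the robot, y to its left, z up, the work surface at z = 0. Lengths are in m, angles in rad, forces in N, time in s.
With the tool pointing down it reaches from about 0.35 to 0.9 m from the base axis. Payload 8.1 kg.
Tool frame: the origin (TCP) lies at the very end of the fingers, on their centre line; the grasp point (between the pads) lies behind it (manip.grip_point_offset is the y of the grasp point in the tool frame, in m); y points along the fingers, x is the direction in which the jaws open and shut, and the axes are right-handed (so a half turn about y gives the same grasp; the last joint's range is limited). The gripper opens to 92 mm and grips with 3 to 60 N. Pads are 19 mm wide; open, the fingers measure 130 mm over their backs; the gripper's body (75 mm by 190 mm) begins 47 mm behind the grasp point.
Start: joints at [-1.423, 0.434, 0.025, 1.573, -0.012, 1.134, -0.075], TCP at [0.155, 0.605, 0.227] pointing down, gripper open.
Joint ranges: [-2.62, 2.62], [-0.44, 2.09], [-1.27, 1.32], [0.08, 2.57], [-1.32, 4.46], [0.12, 2], [-2.74, 2.74]. Speed limits (rad/s): [2.22, 2.22, 3.01, 3.01, 3.14, 3.14, 3.14].

## Interface

Orientations are given as a rotation vector (axis times angle).
In Python, from rig import manip, read_camera gives the robot as it stands.
- The arm moves only by the shell command python3 -m crank 'ROWS'. ROWS is a JSON object of lists of equal length, an entry for each row: "delta_pos": the shift along the tool's x, y, z in units of 50 mm (1.0 is 50 mm), a list of three; "twist": the turn about the tool's y in degrees; "claw": the finger opening in mm, from 0 to 91.8. In form: {"delta_pos": [[x, y, z], ...], "twist": [twist, ...], "claw": [claw, ...]}. A call has 1 to 12 rows; each row shifts and turns the commanded pose from where the row before left it, along the tool's axes as they then stand; what a row does not reach is not made up. A row lasts 1/10 s, in which the tool goes at most 50 mm and 8.59 degrees, less where a joint would pass 70% of its speed; a pose out of reach is approached as far as the arm can. A call is refused whole if a number of a shift passes 1 or a number of a turn 8.59, either way. A call with a gripper value outside its range is refused whole. The fingers move at their own pace and stop on an object; the grip force is fixed at half the most. Time passes only in rows, so rows that do not move let the fingers close. It gives the time, the measured TCP pose, the force and the opening at its end, in the units of the state.
- manip.sense(): the state, without advancing time (a new reading comes with each control period).
- read_camera(name): name is "side" or "top" or "wrist"; returns a dict with "image" (400x640x3 uint8, red, green, blue), "camera_matrix" (3x3 intrinsics, pixels), "k1" (the pictures are not rectified: a ray, as slopes to the right and down, at radius r is drawn at 1 + k1 r^2 times it, then the intrinsics apply), "R" (3x3) and "t" (3): a world point X has camera coordinates R X + t. Camera axes: x right, y down, z forward; pixel columns grow to the right and rows downward; lengths in m; the calibration is good to about 2 mm. A picture is of the moment at which its call begins. There is no depth.
- manip.close_job(): hands the job in, once; it reports no verdict.
The state is a dict: "time_s": time; "joints": joint angles; "dq": joint speeds; "effort": joint torques, N m; "tcp_pos": TCP position; "tcp_rot": TCP orientation; "wrist_force": force on the tool from outside, world axes, zero at the start; "moment": the same for the moment, N m; "finger_gap": finger opening in m.
Only numpy, scipy, OpenCV 4.12 (cv2) and the standard library are available. Lean on these libraries where they do the work, as an engineer would, in place of code of your own. Each camera call takes 0.05 s, during which the arm holds its last target.

## Working session

There is one attempt and no reset: what is moved stays moved. The work goes in short steps, Python scripts to look and compute and a shell command to move; the robot and the scene stay as the last step left them, time stands still between calls to the robot, and variables do not carry over. Pictures are saved under pics/ and viewed, and the job is handed in when it is done.

```bash
ls; mkdir -p pics; python3 - <<'E'
from rig import manip, read_camera
import cv2
print(manip.sense(), manip.grip_point_offset)
for n in ["side","top","wrist"]:
    c=read_camera(n); cv2.imwrite(f"pics/{n}0.png",c["image"][:,:,::-1]); print(n,c["camera_matrix"],c["k1"],c["R"],c["t"])
E
```

```text
pics
{'time_s': 0.0, 'joints': array([-1.42256839,  0.43522763,  0.02497229,  1.57409915, -0.01160011,
        1.13398425, -0.07510796]), 'dq': array([ 1.12634753e-03,  7.70966986e-04, -4.46319867e-04,  3.79718973e-04,
        2.72620588e-04, -9.35478330e-05,  1.41293212e-03]), 'effort': array([-1.04550294e-03, -6.67838931e+01,  9.84782986e-01, -3.14468873e+01,
       -6.04772056e-02,  4.25646943e-02,  1.70600160e-04]), 'tcp_pos': array([0.15505747, 0.60493472, 0.22594128]), 'tcp_rot': array([-1.31860241, -1.02160481,  1.02352362]), 'wrist_force': array([-0.24504695, -0.17945842,  0.39755363]), 'moment': array([-0.02145982, -0.05090347, -0.05232417]), 'finger_gap': 0.09206393201332375} -0.0188
side [[428.48730772   0.         323.46832398]
 [  0.         428.48730772 198.17971704]
 [  0.           0.           1.        ]] -0.08375883673897642 [[-0.98164018 -0.19066956 -0.00526093]
 [-0.12971044  0.68751341 -0.71449319]
 [ 0.13984906 -0.70069282 -0.69962262]] [0.5487619  0.10020326 1.16672612]
top [[508.01474619   0.         313.54809638]
 [  0.         508.01474619 196.44746764]
 [  0.           0.           1.        ]] -0.04332531313752403 [[ 0.00605631 -0.99996127  0.00638535]
 [-0.99853474 -0.0063908  -0.05373575]
 [ 0.05377448 -0.00605056 -0.99853477]] [0.0122262  0.55464501 1.46864462]
wrist [[279.59520901   0.         322.10606033]
 [  0.         279.59520901 198.70013275]
 [  0.           0.           1.        ]] -0.010297815063546645 [[ 2.48543671e-01  9.68620660e-01 -2.46693970e-04]
 [ 9.38739134e-01 -2.40813419e-01  2.46531410e-01]
 [ 2.38736010e-01 -6.15054030e-02 -9.69134770e-01]] [-0.62507795 -0.03102986  0.38714473]
```

View pics/side0.png

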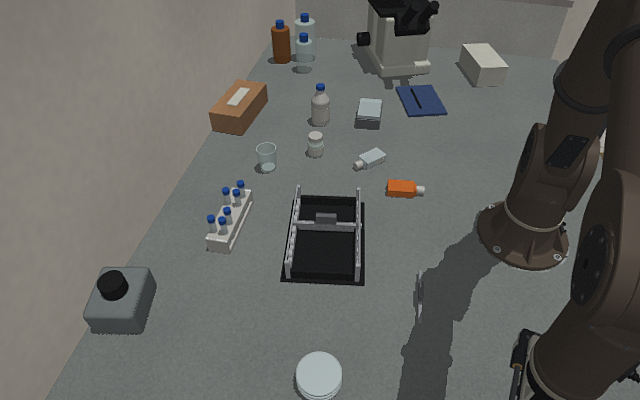

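View pics/top0.png

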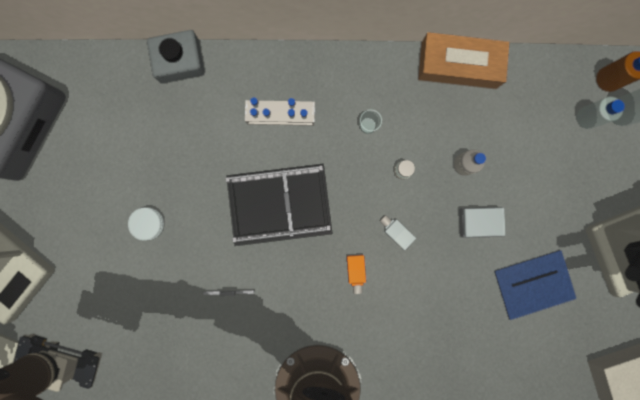

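View pics/wrist0.png

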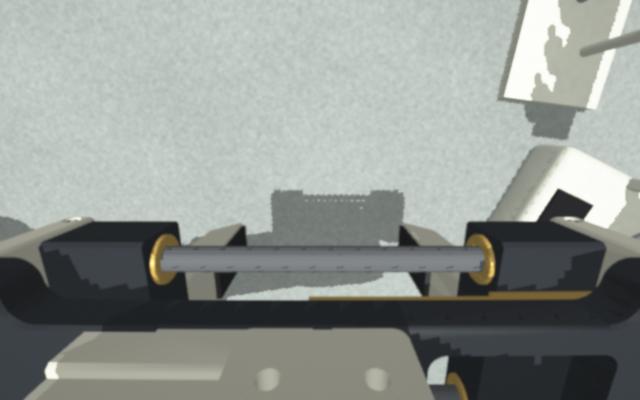

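```bash
python3 - <<'E'
import cv2,numpy as np
t=cv2.imread("pics/top0.png");s=cv2.imread("pics/side0.png")
a=cv2.resize(t[155:305,200:440],None,fx=3.3,fy=3.3,interpolation=cv2.INTER_CUBIC)
cv2.imwrite("pics/topcrop.png",a)
b=cv2.resize(s[130:290,270:430],None,fx=3.7,fy=3.7,interpolation=cv2.INTER_CUBIC)
cv2.imwrite("pics/sidecrop.png",b)
E
```

```text
(no output)
```

View pics/topcrop.png

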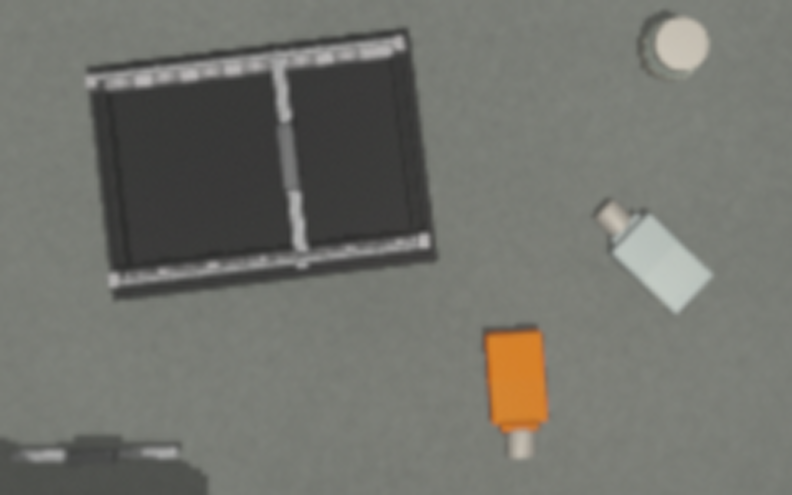

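View pics/sidecrop.png

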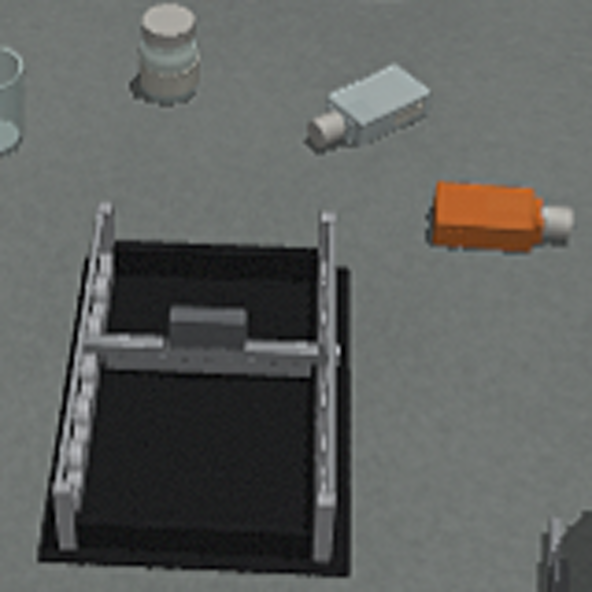

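```bash
cat > h.py <<'E'
import numpy as np, cv2
from rig import manip, read_camera
from scipy.spatial.transform import Rotation as Ro
def ray(c,u,v):
    K=c["camera_matrix"]; d=np.array([(u-K[0,2])/K[0,0],(v-K[1,2])/K[1,1]])
    p=d.copy()
    for _ in range(20): p=d/(1+c["k1"]*(p@p))
    r=c["R"].T@np.array([p[0],p[1],1.]); o=-c["R"].T@c["t"]
    return o,r
def onz(c,u,v,z):
    o,r=ray(c,u,v); return o+r*(z-o[2])/r[2]
def proj(c,X):
    x=c["R"]@np.asarray(X)+c["t"]; s=x[:2]/x[2]; s=s*(1+c["k1"]*(s@s)); K=c["camera_matrix"]
    return np.array([K[0,0]*s[0]+K[0,2],K[1,1]*s[1]+K[1,2]])
def tcp():
    s=manip.sense(); R=Ro.from_rotvec(s["tcp_rot"]).as_matrix(); return s,R
E
cat > m1.py <<'E'
from h import *
c=read_camera("top");im=c["image"].astype(int)
mx=im.max(2)
# tray
m=((mx<70)).astype(np.uint8); m[:,:215]=0;m[:,345:]=0;m[:155]=0;m[252:]=0
n,l,st,ce=cv2.connectedComponentsWithStats(cv2.morphologyEx(m,cv2.MORPH_CLOSE,np.ones((9,9),np.uint8)))
i=1+st[1:,4].argmax(); cn=max(cv2.findContours((l==i).astype(np.uint8),0,2)[0],key=cv2.contourArea)
r=cv2.minAreaRect(cn);P=cv2.boxPoints(r);print(r)
W=np.array([onz(c,*p,0.004) for p in P]);print(W.round(4),W.mean(0))
for k in range(4):
    d=W[(k+1)%4]-W[k];print(np.linalg.norm(d),np.degrees(np.arctan2(d[1],d[0])))
# flask
m=((im[...,1]>145)&(im[...,2]>140)).astype(np.uint8); m[:,:375]=0;m[:,425:]=0;m[:205]=0;m[260:]=0
cn=max(cv2.findContours(m,0,2)[0],key=cv2.contourArea);r=cv2.minAreaRect(cn);P=cv2.boxPoints(r);print(r)
W=np.array([onz(c,*p,0.028) for p in P]);print(W.round(4),W.mean(0))
for k in range(4):
    d=W[(k+1)%4]-W[k];print(np.linalg.norm(d),np.degrees(np.arctan2(d[1],d[0])))
cap=onz(c,386,221,0.018);print("cap",cap)
q=lambda u,v:(200+(u+.5)/3.3-.5,155+(v+.5)/3.3-.5)
for uv in [(277,122),(292,122),(298,190),(284,190)]: print("tab",onz(c,*q(*uv),0.070).round(4))
for uv in [(95,78),(400,43),(116,280),(425,241)]: print("post",onz(c,*q(*uv),0.072).round(4))
print(im[195:206,278:300].max(2))
E
python3 m1.py
```

```text
((278.6687927246094, 204.26742553710938), (69.88243865966797, 97.10741424560547), 83.0887680053711)
[[ 0.6156  0.2734  0.004 ]
 [ 0.652  -0.0107  0.004 ]
 [ 0.4478 -0.0364  0.004 ]
 [ 0.4119  0.2457  0.004 ]] [0.53183765 0.11798866 0.004     ]
0.2864422208681015 -82.6886219418725
0.20582308906243 -172.82739682699096
0.2844006036554273 97.25822548912372
0.20556444327527967 7.74151491912561
((396.75006103515625, 230.75003051757812), (37.47665786743164, 16.970561981201172), 45.0)
[[ 0.4767 -0.1696  0.028 ]
 [ 0.5116 -0.2044  0.028 ]
 [ 0.4354 -0.2812  0.028 ]
 [ 0.4007 -0.2463  0.028 ]] [ 0.45612061 -0.22536733  0.028     ]
0.04930430490713993 -44.95283812995785
0.10815322000046679 -134.77788808551318
0.04923530601588532 134.8435332035209
0.10797847358838145 45.25917259423852
cap [ 0.48414063 -0.19571527  0.018     ]
tab [0.5646 0.1003 0.07  ]
tab [0.5647 0.0876 0.07  ]
tab [0.5068 0.082  0.07  ]
tab [0.5067 0.0939 0.07  ]
post [0.6011 0.2558 0.072 ]
post [ 0.6328 -0.0041  0.072 ]
post [0.4295 0.2355 0.072 ]
post [ 0.4642 -0.0262  0.072 ]
[[ 58  57  58  57  58  70  96 109 115 115  96  6
[... 275 characters left out ...]
4  72  57  57  57  58  59  58
   58  58  58  59]
 [ 58  58  58  58  58  60  77 105 116 118 107  76  60  57  57  57  57  57
   59  58  58  59]
 [ 57  57  57  57  57  59  74 103 116 119 110  81  60  58  58  58  58  58
   58  59  59  59]
 [ 57  57  57  57  58  58  72 100 115 119 111  85  60  57  59  57  58  58
   59  58  59  59]
 [ 57  58  58  57  56  58  70  99 115 120 113  89  61  56  58  57  59  58
   59  58  59  58]
 [ 58  58  57  57  57  58  69  97 114 119 115  94  66  57  58  58  59  58
   59  59  59  59]
 [ 58  58  57  57  57  58  68  93 114 119 115  98  69  57  58  58  58  59
   58  59  59  59]
 [ 57  57  57  58  57  58  65  89 113 120 115 100  69  58  59  58  58  58
   59  59  59  58]]
```

```bash
cat > goto.py <<'E'
# usage: print remaining shift in tool axes (50mm units) to TCP target x y z, jaw yaw deg; order: shift first in current axes, or after twist
import sys
from h import *
s,R=tcp(); 
print("t",round(s["time_s"],2),"tcp",s["tcp_pos"].round(4),"gap",round(s["finger_gap"]*1e3,1),"F",s["wrist_force"].round(1),"J",s["joints"].round(2))
print("R cols x,y,z:",R.T.round(3).tolist())
yaw=np.degrees(np.arctan2(R[1,0],R[0,0]));print("jaw yaw",yaw.round(2))
if len(sys.argv)>1:
    T=np.array(list(map(float,sys.argv[1:4])));d=T-s["tcp_pos"]
    print("world d",d.round(4),"tool units",(R.T@d/0.05).round(3))
    if len(sys.argv)>4:
        e=(float(sys.argv[4])-yaw+90)%180-90; 
        # rotation about tool y by +a: find sign
        R2=R@Ro.from_rotvec([0,np.radians(10),0]).as_matrix();y2=np.degrees(np.arctan2(R2[1,0],R2[0,0]))
        sg=np.sign((y2-yaw+180)%360-180)
        tw=e*sg; R3=R@Ro.from_rotvec([0,np.radians(tw),0]).as_matrix()
        print("twist",tw.round(2),"shift units after twist",(R3.T@d/0.05).round(3))
E
python3 goto.py 0.5356 0.0911 0.12 97.2
```

```text
t 0.2 tcp [0.1551 0.6051 0.2262] gap 91.9 F [-0.9 -0.4 -0.2] J [-1.42  0.43  0.02  1.57 -0.01  1.13 -0.08]
R cols x,y,z: [[0.248, 0.969, -0.001], [-0.0, -0.001, -1.0], [-0.969, 0.248, -0.0]]
jaw yaw 75.63
world d [ 0.3805 -0.514  -0.1062] tool units [-8.067  2.134 -9.925]
twist -21.57 shift units after twist [-11.151   2.134  -6.263]
```

```bash
python3 -m crank '{"delta_pos":[[0,0,0],[0,0,0],[0,0,0],[-0.7,0,-0.39],[-0.7,0,-0.39],[-0.7,0,-0.39],[-0.7,0,-0.39],[-0.7,0,-0.39],[-0.7,0,-0.39],[-0.7,0,-0.39],[-0.7,0,-0.39]],"twist":[-7.2,-7.2,-7.2,0,0,0,0,0,0,0,0],"claw":[60,60,60,60,60,60,60,60,60,60,60]}'; python3 goto.py 0.5356 0.0911 0.12 97.2
```

```text
time_s: 1.3
tcp_pos: [0.3458, 0.3458, 0.2268]
tcp_rot: [-1.147, -1.302, 1.301]
wrist_force: [-0.1, 0.3, -1.9]
finger_gap: 0.0601
t 1.3 tcp [0.3458 0.3458 0.2268] gap 60.1 F [-0.1  0.3 -1.9] J [-0.93  0.21  0.04  1.9  -0.01  1.03  0.81]
R cols x,y,z: [[-0.126, 0.992, 0.0], [0.0, 0.0, -1.0], [-0.992, -0.126, -0.0]]
jaw yaw 97.23
world d [ 0.1898 -0.2547 -0.1068] tool units [-5.531  2.135 -3.124]
twist 0.03 shift units after twist [-5.53   2.135 -3.127]
```

```bash
python3 -m crank '{"delta_pos":[[-0.7,0,-0.4],[-0.7,0,-0.4],[-0.7,0,-0.4],[-0.7,0,-0.4],[-0.7,0.2,-0.4],[-0.7,0.3,-0.4],[-0.7,0.3,-0.4],[-0.63,0.3,-0.33],[0,0.3,0],[0,0.2,0],[0,0,0]],"twist":[0,0,0,0,0,0,0,0,0,0,0],"claw":[60,60,60,60,60,60,60,60,60,60,60]}'; python3 goto.py 0.5356 0.0911 0.12 97.2
cat > pic.py <<'E'
import sys
from h import *
n,o=sys.argv[1:3]; c=read_camera(n); cv2.imwrite(f"pics/{o}.png",c["image"][:,:,::-1]); np.savez(f"pics/{o}.npz",**c)
E
python3 pic.py wrist w1
```

```text
time_s: 2.4
tcp_pos: [0.5338, 0.0932, 0.1454]
tcp_rot: [-1.144, -1.3, 1.304]
wrist_force: [0.8, 0.4, 0.7]
finger_gap: 0.0601
t 2.4 tcp [0.5338 0.0932 0.1454] gap 60.1 F [0.8 0.4 0.7] J [-0.43  0.39  0.21  1.89 -0.1   0.88  1.53]
R cols x,y,z: [[-0.127, 0.992, 0.0], [-0.003, -0.0, -1.0], [-0.992, -0.127, 0.003]]
jaw yaw 97.27
world d [ 0.0018 -0.0021 -0.0254] tool units [-0.046  0.507 -0.031]
twist 0.07 shift units after twist [-0.045  0.507 -0.031]
```

View pics/w1.png

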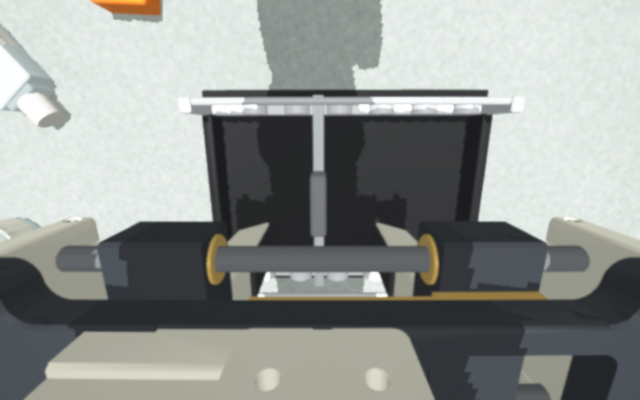

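```bash
python3 - <<'E'
from h import *
c=dict(np.load("pics/w1.npz"));c["k1"]=float(c["k1"])
im=cv2.imread("pics/w1.png")
cv2.imwrite("pics/w1c.png",cv2.resize(im[80:300,180:500],None,fx=2.4,fy=2.4,interpolation=cv2.INTER_CUBIC))
for v in (180,200,220): print(im[v,302:334].max(1))
print(im[160:250:2,318].max(1))
for uv in [(310,172),(325.5,172),(310,235),(325.5,235)]: print(onz(c,*uv,0.07).round(4))
tc=np.array([.5319,.117,0]);a=np.radians(7.2);x=np.array([np.cos(a),np.sin(a),0]);y=np.array([-np.sin(a),np.cos(a),0])
for p in [(-.028,-.034),(-.028,-.020)]: print(proj(c,tc+x*p[0]+y*p[1]+[0,0,.07]))
E
```

```text
[ 40  40  40  40  39  40  46  65  94 114 125 129 130 131 130 131 130 130
 129 131 130 126 119 103  78  51  42  39  41  39  40  40]
[ 40  40  39  39  40  40  43  60  89 111 123 127 129 130 131 130 131 131
 131 130 128 125 119 103  78  54  43  39  38  40  38  40]
[ 39  40  40  38  40  40  41  55  82 106 120 125 128 129 129 129 129 129
 129 128 128 125 118 102  76  52  41  39  40  40  40  39]
[192 192 192 193 191 167 108 102 116 127 130 131 130 130 131 130 131 131
 131 130 131 131 131 131 131 131 130 129 129 128 129 129 129 129 129 129
 128 127 147 188 193 192 184 122  89]
[0.5061 0.0798 0.07  ]
[0.5045 0.0927 0.07  ]
[0.5619 0.0863 0.07  ]
[0.5602 0.0999 0.07  ]
[309.64473662 174.65471006]
[326.34352703 174.66684987]
```

View pics/w1c.png

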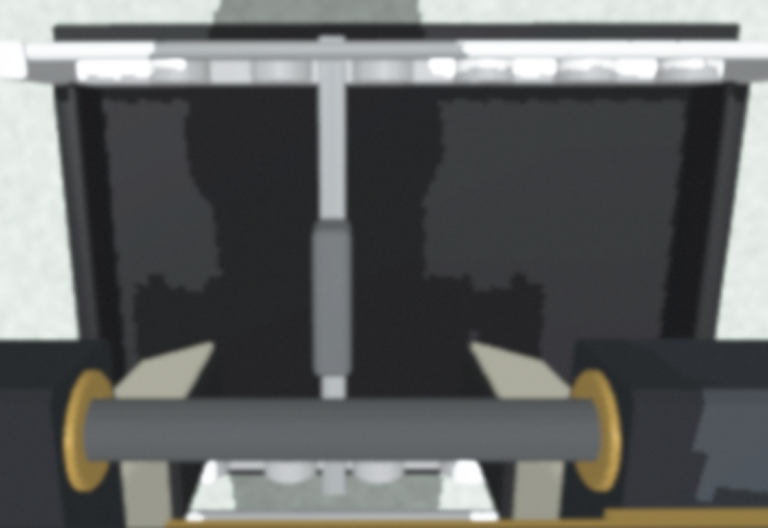

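```bash
python3 goto.py 0.5345 0.0902 0.042 97.2
python3 -m crank '{"delta_pos":[[-0.06,0.3,-0.02],[0,0.3,0],[0,0.3,0],[0,0.3,0],[0,0.3,0],[0,0.3,0],[0,0.2,0],[0,0,0]],"twist":[0,0,0,0,0,0,0,0],"claw":[60,60,60,60,60,60,60,60]}'; python3 goto.py 0.5345 0.0902 0.042 97.2; python3 pic.py wrist w2
```

```text
t 2.45 tcp [0.5344 0.0936 0.1463] gap 59.9 F [ 0.4 -0.7  0.6] J [-0.43  0.39  0.21  1.89 -0.1   0.88  1.53]
R cols x,y,z: [[-0.127, 0.992, 0.0], [-0.002, 0.0, -1.0], [-0.992, -0.127, 0.001]]
jaw yaw 97.31
world d [ 1.000e-04 -3.400e-03 -1.043e-01] tool units [-0.068  2.086  0.003]
twist 0.11 shift units after twist [-6.800e-02  2.086e+00  2.000e-03]
time_s: 3.25
tcp_pos: [0.5359, 0.0905, 0.0463]
tcp_rot: [-1.145, -1.302, 1.303]
wrist_force: [0.7, 0.3, -0.3]
finger_gap: 0.0599
t 3.25 tcp [0.5359 0.0905 0.0463] gap 59.9 F [ 0.7  0.3 -0.3] J [-0.39  0.53  0.17  1.97 -0.14  0.66  1.57]
R cols x,y,z: [[-0.127, 0.992, 0.0], [-0.001, 0.0, -1.0], [-0.992, -0.127, 0.001]]
jaw yaw 97.3
world d [-0.0014 -0.0003 -0.0043] tool units [-0.003  0.085  0.028]
twist 0.1 shift units after twist [-0.003  0.085  0.028]
```

View pics/w2.png

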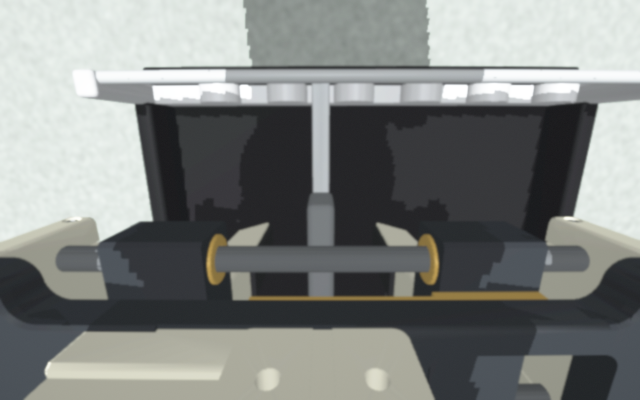

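The tab (cols 307–334) sits centred between the fingers (268–376). I'll lower 4 mm and close.

```bash
python3 -m crank '{"delta_pos":[[0,0.09,0.02],[0,0,0],[0,0,0],[0,0,0],[0,0,0],[0,0,0],[0,0,0],[0,0,0],[0,0,0]],"twist":[0,0,0,0,0,0,0,0,0],"claw":[60,40,20,5,5,5,5,5,5]}'; python3 goto.py 0.5345 0.0902 0.042 97.2
```

```text
time_s: 4.2
tcp_pos: [0.5355, 0.0897, 0.0423]
tcp_rot: [-1.147, -1.302, 1.302]
wrist_force: [-0.7, -0.2, 1.0]
finger_gap: 0.0136
t 4.2 tcp [0.5355 0.0897 0.0423] gap 13.6 F [-0.7 -0.2  1. ] J [-0.39  0.53  0.17  1.97 -0.14  0.65  1.57]
R cols x,y,z: [[-0.126, 0.992, 0.0], [0.0, 0.0, -1.0], [-0.992, -0.126, -0.0]]
jaw yaw 97.23
world d [-0.001   0.0005 -0.0003] tool units [0.013 0.005 0.019]
twist 0.03 shift units after twist [0.013 0.005 0.019]
```

```bash
python3 -m crank '{"delta_pos":[[0,-0.12,0],[0,-0.12,0],[0,-0.12,0],[0,0,0],[0,0,0]],"twist":[0,0,0,0,0],"claw":[5,5,5,5,5]}'; python3 goto.py 0.5355 0.0897 0.060 97.2; python3 pic.py side s2
```

```text
time_s: 4.7
tcp_pos: [0.5356, 0.0898, 0.0605]
tcp_rot: [-1.147, -1.302, 1.301]
wrist_force: [0.1, -0.6, -1.5]
finger_gap: 0.0136
t 4.7 tcp [0.5356 0.0898 0.0605] gap 13.6 F [ 0.1 -0.6 -1.5] J [-0.4   0.5   0.18  1.96 -0.14  0.69  1.57]
R cols x,y,z: [[-0.126, 0.992, 0.0], [0.0, 0.0, -1.0], [-0.992, -0.126, -0.0]]
jaw yaw 97.23
world d [-0.0001 -0.0001 -0.0005] tool units [-0.001  0.01   0.003]
twist 0.03 shift units after twist [-0.001  0.01   0.003]
```

```bash
python3 -c "
import cv2;s=cv2.imread('pics/s2.png');cv2.imwrite('pics/s2c.png',cv2.resize(s[160:290,270:430],None,fx=4,fy=4,interpolation=2))"
```

```text
(no output)
```

View pics/s2c.png

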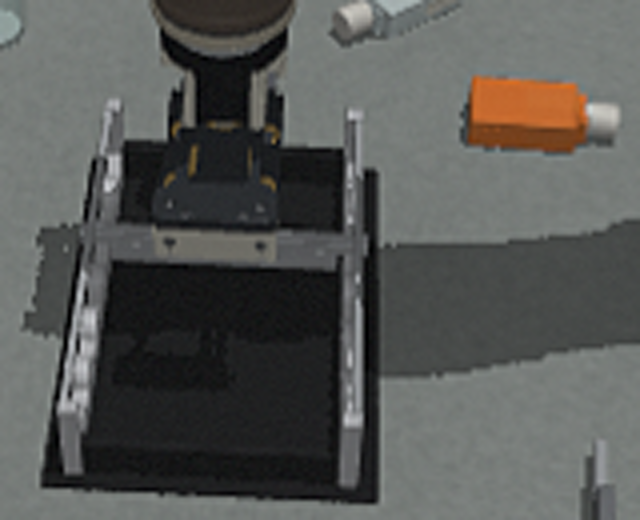

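```bash
python3 -m crank '{"delta_pos":[[0.2,0,0],[0.2,0,0],[0.2,0,0],[0.2,0,0],[0.01,0,0],[0,0,0],[0,0,0]],"twist":[0,0,0,0,0,0,0],"claw":[5,5,5,5,5,5,5]}'; python3 goto.py 0.5304 0.1299 0.042 97.2; python3 pic.py side s3;python3 pic.py wrist w3;  python3 -c "
import cv2;s=cv2.imread('pics/s3.png');cv2.imwrite('pics/s3c.png',cv2.resize(s[180:290,275:375],None,fx=5,fy=5,interpolation=2))"
```

```text
time_s: 5.45
tcp_pos: [0.5305, 0.1294, 0.0602]
tcp_rot: [-1.147, -1.301, 1.301]
wrist_force: [0.5, 0.4, -2.2]
finger_gap: 0.0138
t 5.45 tcp [0.5305 0.1294 0.0602] gap 13.8 F [ 0.5  0.4 -2.2] J [-0.47  0.51  0.18  1.95 -0.14  0.69  1.49]
R cols x,y,z: [[-0.125, 0.992, -0.0], [-0.0, -0.0, -1.0], [-0.992, -0.125, 0.0]]
jaw yaw 97.2
world d [-0.0001  0.0005 -0.0182] tool units [ 0.011  0.364 -0.   ]
twist -0.0 shift units after twist [ 0.011  0.364 -0.   ]
```

View pics/s3c.png

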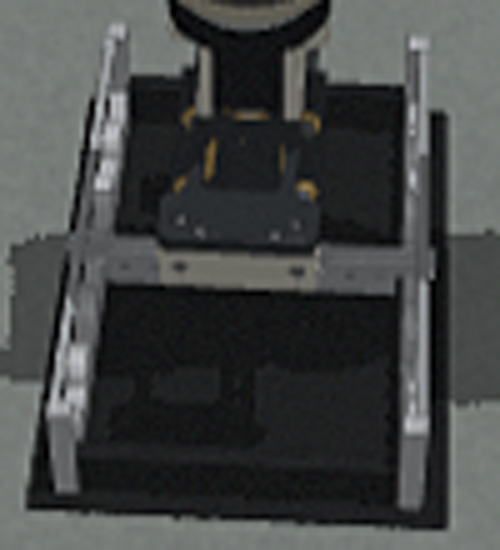

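View pics/w3.png

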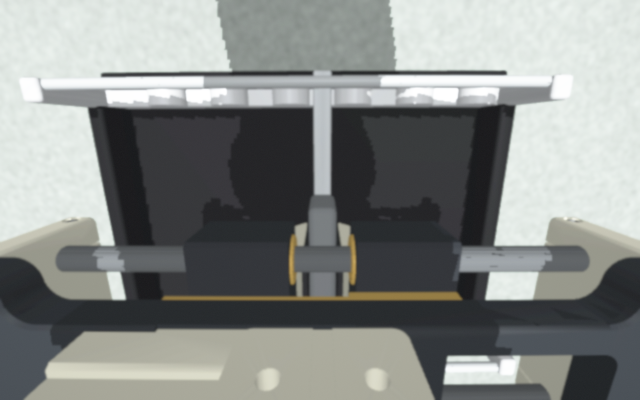

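```bash
python3 -m crank '{"delta_pos":[[0.005,0.1,0],[0,0.1,0],[0,0.08,0],[0,0.06,0],[0,0,0]],"twist":[0,0,0,0,0],"claw":[5,5,5,5,5]}'; python3 goto.py 0.5304 0.1299 0.042 97.2; python3 pic.py side s4;  python3 -c "
import cv2;s=cv2.imread('pics/s4.png');cv2.imwrite('pics/s4c.png',cv2.resize(s[180:290,275:375],None,fx=5,fy=5,interpolation=2))"
```

```text
time_s: 6.05
tcp_pos: [0.5302, 0.13, 0.0427]
tcp_rot: [-1.147, -1.301, 1.302]
wrist_force: [0.7, -0.0, -2.0]
finger_gap: 0.0139
t 6.05 tcp [0.5302 0.13   0.0427] gap 13.9 F [ 0.7 -0.  -2. ] J [-0.46  0.54  0.17  1.97 -0.15  0.65  1.5 ]
R cols x,y,z: [[-0.126, 0.992, -0.0], [-0.001, -0.0, -1.0], [-0.992, -0.126, 0.001]]
jaw yaw 97.22
world d [ 0.0002 -0.0001 -0.0007] tool units [-0.003  0.014 -0.005]
twist 0.02 shift units after twist [-0.003  0.014 -0.005]
```

View pics/s4c.png

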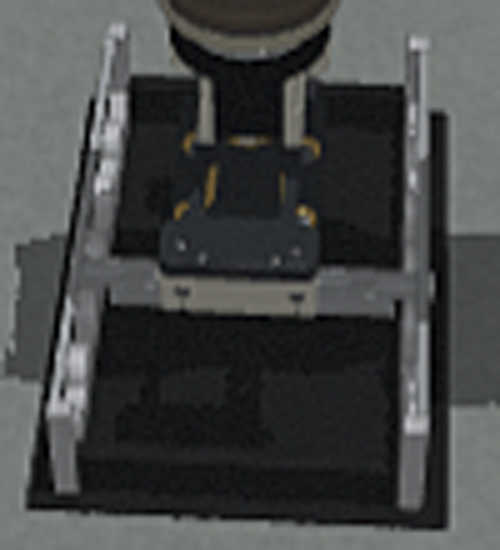

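```bash
python3 -m crank '{"delta_pos":[[0,0.02,0],[0,0,0],[0,0,0],[0,0,0],[0,0,0]],"twist":[0,0,0,0,0],"claw":[5,5,30,60,60]}'; python3 goto.py 0.5304 0.1299 0.2 97.2
```

```text
time_s: 6.6
tcp_pos: [0.5306, 0.1302, 0.0424]
tcp_rot: [-1.147, -1.302, 1.301]
wrist_force: [-0.0, 1.0, -0.1]
finger_gap: 0.0333
t 6.6 tcp [0.5306 0.1302 0.0424] gap 33.3 F [-0.   1.  -0.1] J [-0.46  0.54  0.17  1.97 -0.15  0.65  1.5 ]
R cols x,y,z: [[-0.126, 0.992, 0.0], [0.0, 0.0, -1.0], [-0.992, -0.126, -0.0]]
jaw yaw 97.23
world d [-0.0002 -0.0003  0.1576] tool units [-4.000e-03 -3.151e+00  3.000e-03]
twist 0.03 shift units after twist [-4.000e-03 -3.151e+00  3.000e-03]
```

```bash
python3 -m crank '{"delta_pos":[[0,-0.2,0],[0,-0.5,0],[0,-0.6,0],[0,-0.6,0],[0,-0.6,0],[0,0,0]],"twist":[0,0,0,0,0,0],"claw":[60,60,60,60,60,60]}'; python3 goto.py 0.4455 -0.236 0.15 135.2;  python3 pic.py side s5; python3 pic.py wrist w5; python3 pic.py top t5; python3 -c "
import cv2;s=cv2.imread('pics/s5.png');cv2.imwrite('pics/s5c.png',cv2.resize(s[180:290,275:375],None,fx=5,fy=5,interpolation=2))"
```

```text
time_s: 7.2
tcp_pos: [0.5329, 0.1307, 0.172]
tcp_rot: [-1.151, -1.308, 1.296]
wrist_force: [0.8, -0.2, 0.3]
finger_gap: 0.0601
t 7.2 tcp [0.5329 0.1307 0.172 ] gap 60.1 F [ 0.8 -0.2  0.3] J [-0.5   0.36  0.22  1.85 -0.1   0.93  1.46]
R cols x,y,z: [[-0.125, 0.992, 0.002], [0.007, 0.003, -1.0], [-0.992, -0.125, -0.007]]
jaw yaw 97.21
world d [-0.0874 -0.3667 -0.022 ] tool units [-7.057  0.408  2.657]
twist -37.99 shift units after twist [-3.926  0.408  6.438]
```

View pics/s5c.png

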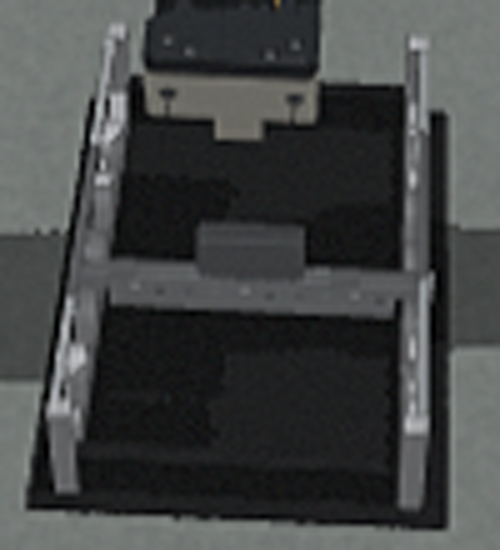

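View pics/w5.png

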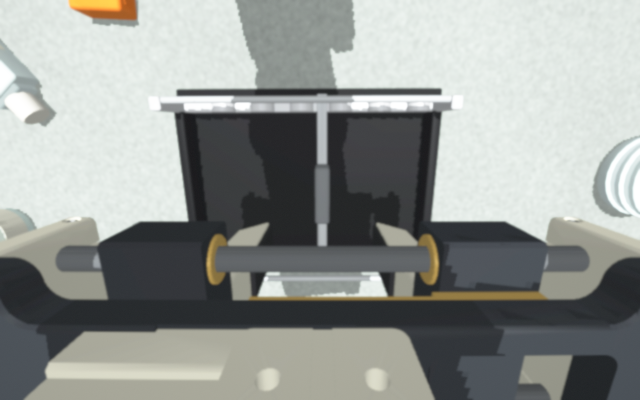

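```bash
python3 -m crank '{"delta_pos":[[0,0,0],[0,0,0],[0,0,0],[0,0,0],[0,0,0],[-0.33,0,0.54],[-0.33,0,0.54],[-0.33,0,0.54],[-0.33,0,0.54],[-0.33,0,0.54],[-0.33,0,0.54],[-0.33,0,0.54]],"twist":[-7.6,-7.6,-7.6,-7.6,-7.6,0,0,0,0,0,0,0],"claw":[72,72,72,72,72,72,72,72,72,72,72,72]}'; python3 -m crank '{"delta_pos":[[-0.33,0,0.54],[-0.33,0,0.54],[-0.33,0,0.54],[-0.33,0.2,0.54],[-0.31,0.2,0.5],[0,0,0],[0,0,0]],"twist":[0,0,0,0,0,0,0],"claw":[72,72,72,72,72,72,72]}'; python3 goto.py 0.4455 -0.236 0.15 135.2;  python3 pic.py wrist w6; python3 pic.py side s6; python3 pic.py top t6;python3 -c "
import cv2;s=cv2.imread('pics/s6.png');cv2.imwrite('pics/s6c.png',cv2.resize(s[130:290,270:430],None,fx=3.7,fy=3.7,interpolation=2))"
```

```text
time_s: 8.55
tcp_pos: [0.478, -0.0865, 0.1662]
tcp_rot: [-0.724, -1.761, 1.763]
wrist_force: [-0.8, 0.7, -0.0]
finger_gap: 0.0719
time_s: 9.25
tcp_pos: [0.4427, -0.2348, 0.1471]
tcp_rot: [-0.725, -1.759, 1.759]
wrist_force: [0.1, 0.3, 0.1]
finger_gap: 0.072
t 9.25 tcp [ 0.4427 -0.2348  0.1471] gap 72.0 F [0.1 0.3 0.1] J [ 0.39  0.33 -0.01  1.97  0.    0.85  2.73]
R cols x,y,z: [[-0.707, 0.707, 0.003], [-0.003, 0.001, -1.0], [-0.707, -0.707, 0.001]]
jaw yaw 135.03
world d [ 0.0028 -0.0012  0.0029] tool units [-0.055 -0.057 -0.022]
twist -0.17 shift units after twist [-0.055 -0.057 -0.022]
```

View pics/w6.png

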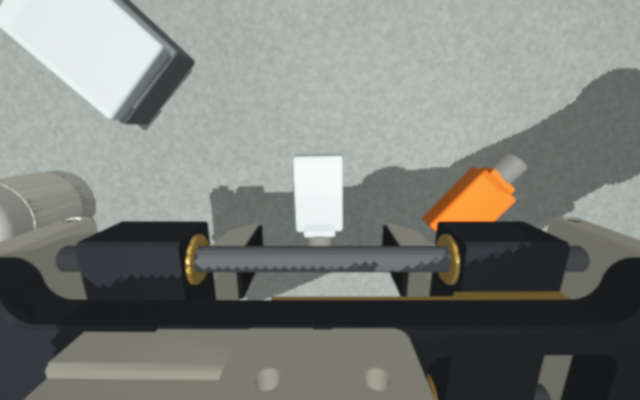

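View pics/s6c.png

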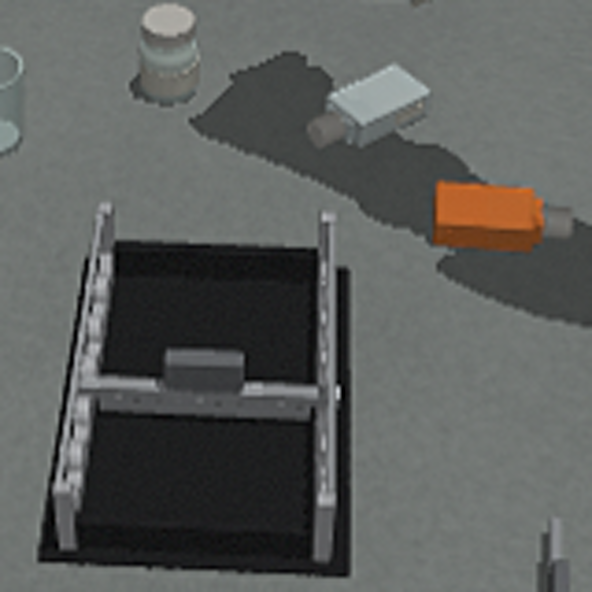

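View pics/t6.png

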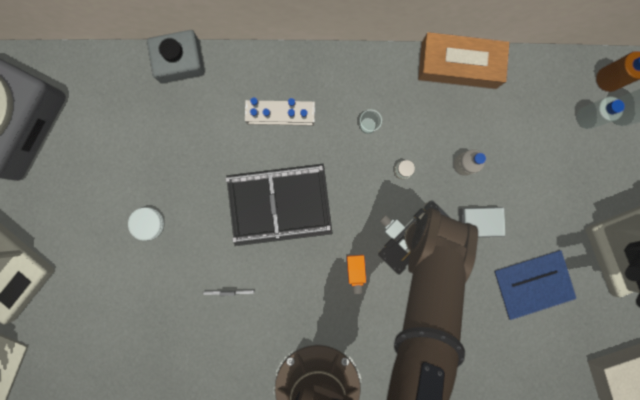

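```bash
python3 - <<'E'
from h import *
c=dict(np.load("pics/w6.npz"));c["k1"]=float(c["k1"]);im=c["image"].astype(int)
m=((im[...,1]>175)&(im[...,2]>170)).astype(np.uint8);m[:,:270]=0;m[:,370:]=0;m[:140]=0;m[240:]=0
x,y,w,h=cv2.boundingRect(m);print(x,y,w,h)
A=[]
for v in range(160,225,8):
    r=np.where(m[v])[0]; a=onz(c,r[0]-.5,v,.028);b=onz(c,r[-1]+.5,v,.028);A.append((a+b)/2);print(v,r[0],r[-1],A[-1].round(4),np.linalg.norm(a-b).round(4))
print(im[150:165,318].max(1))
d=A[-1]-A[0];print(np.degrees(np.arctan2(d[1],d[0])))
e=onz(c,318,154.5,.028);print("end",e)
# stop tab from top + side
t=dict(np.load("pics/t6.npz"));s=dict(np.load("pics/s6.npz"))
for n in("top","side"):
  pass
for nm,cc in(("t6",t),("s6",s)):
  i=cc["image"]
cv2.imwrite("pics/t6c.png",cv2.resize(t["image"][150:255,220:340,::-1],None,fx=6,fy=5.5,interpolation=2))
cv2.imwrite("pics/w6c.png",cv2.resize(im.astype(np.uint8)[100:300,180:460,::-1],None,fx=2.8,fy=2.8,interpolation=2))
E
```

```text
270 140 100 98
160 270 369 [ 0.4204 -0.2608  0.028 ] 0.0984
168 270 369 [ 0.426  -0.2552  0.028 ] 0.0991
176 270 363 [ 0.4338 -0.2517  0.028 ] 0.0938
184 270 351 [ 0.4438 -0.2502  0.028 ] 0.0824
192 294 342 [ 0.4443 -0.2391  0.028 ] 0.0496
200 295 342 [ 0.4499 -0.2328  0.028 ] 0.0489
208 295 342 [ 0.4559 -0.2268  0.028 ] 0.0493
216 295 342 [ 0.462  -0.2208  0.028 ] 0.0497
224 296 342 [ 0.4679 -0.2142  0.028 ] 0.049
[174 175 172 166 160 172 207 232 244 248 249 250 250 251 251]
44.41501217837023
end [ 0.41762263 -0.265605    0.028     ]
```

View pics/w6c.png

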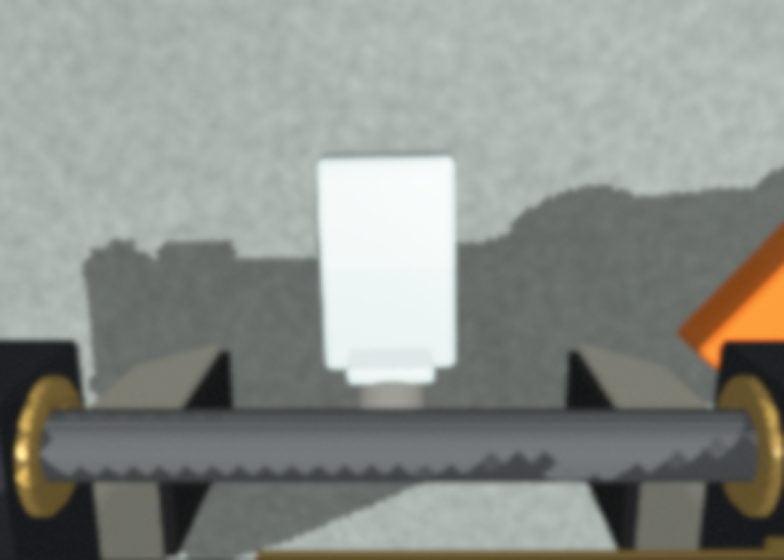

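View pics/t6c.png

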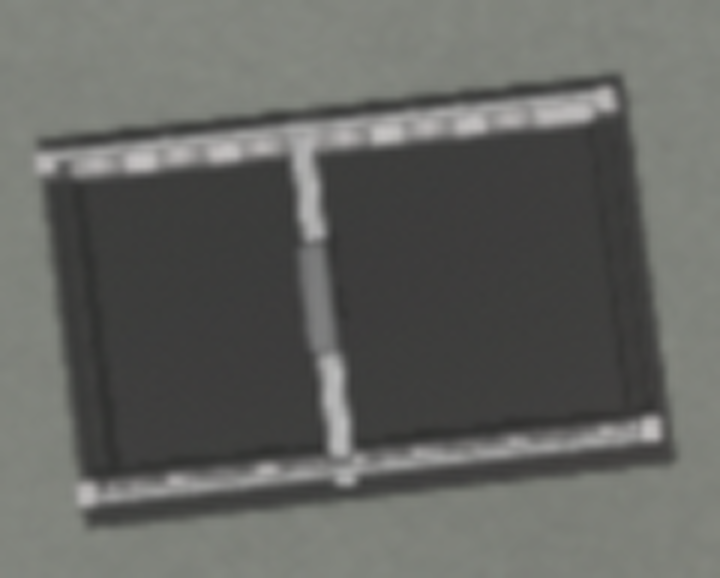

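```bash
python3 -m crank '{"delta_pos":[[0,0,0],[0,0,0],[0,0,0],[0,0,0],[0,0,0],[0,0,0],[0,0,0],[0,0,0],[0,0,0],[0,0,0],[0,0,0]],"twist":[8.5,8.5,8.5,8.5,8.5,8.5,8.5,8.5,8.5,8.5,8.5],"claw":[72,72,72,72,72,72,72,72,72,72,72]}'; python3 -m crank '{"delta_pos":[[0,0,0],[0,0,0],[0,0,0],[0,0,0],[0,0,0],[0,0,0],[0,0,0],[0,0,0],[0,0,0],[0,0,0],[0,0,0]],"twist":[8.5,8.5,8.5,8.5,8.5,8.5,8.5,8.5,8.5,8.5,1.5],"claw":[72,72,72,72,72,72,72,72,72,72,72]}'; python3 goto.py 0.446 -0.2367 0.007 135
```

```text
time_s: 10.5
tcp_pos: [0.4452, -0.232, 0.1485]
tcp_rot: [-1.495, -0.568, 0.568]
wrist_force: [0.6, -0.7, 1.0]
finger_gap: 0.0718
time_s: 11.6
tcp_pos: [0.4452, -0.232, 0.1484]
tcp_rot: [-1.483, 0.61, -0.61]
wrist_force: [-0.0, -0.7, -0.9]
finger_gap: 0.072
t 11.6 tcp [ 0.4452 -0.232   0.1484] gap 72.0 F [-0.  -0.7 -0.9] J [-0.19  0.38  0.74  2.01 -0.33  0.87 -0.04]
R cols x,y,z: [[0.71, -0.704, -0.0], [-0.0, -0.0, -1.0], [0.704, 0.71, -0.0]]
jaw yaw -44.73
world d [ 0.0008 -0.0047 -0.1414] tool units [ 0.078  2.827 -0.055]
twist 0.27 shift units after twist [ 0.078  2.827 -0.054]
```

```bash
python3 -m crank '{"delta_pos":[[0.08,0.3,-0.05],[0,0.3,0],[0,0.3,0],[0,0.3,0],[0,0.3,0],[0,0.3,0],[0,0,0],[0,0,0]],"twist":[0.3,0,0,0,0,0,0,0],"claw":[72,72,72,72,72,72,72,72]}'; python3 goto.py 0.446 -0.2367 0.007 135; python3 pic.py wrist w7; python3 pic.py side s7; python3 -c "
import cv2;s=cv2.imread('pics/s7.png');cv2.imwrite('pics/s7c.png',cv2.resize(s[90:240,300:460],None,fx=4,fy=4,interpolation=2))"
```

```text
time_s: 12.4
tcp_pos: [0.445, -0.2386, 0.0579]
tcp_rot: [-1.483, 0.614, -0.612]
wrist_force: [0.7, 0.1, -0.3]
finger_gap: 0.0719
t 12.4 tcp [ 0.445  -0.2386  0.0579] gap 71.9 F [ 0.7  0.1 -0.3] J [-0.07  0.52  0.62  2.08 -0.48  0.68  0.09]
R cols x,y,z: [[0.708, -0.707, -0.001], [-0.001, -0.0, -1.0], [0.707, 0.708, -0.001]]
jaw yaw -44.96
world d [ 0.001   0.0019 -0.0509] tool units [-0.011  1.018  0.041]
twist 0.04 shift units after twist [-0.011  1.018  0.041]
```

View pics/w7.png

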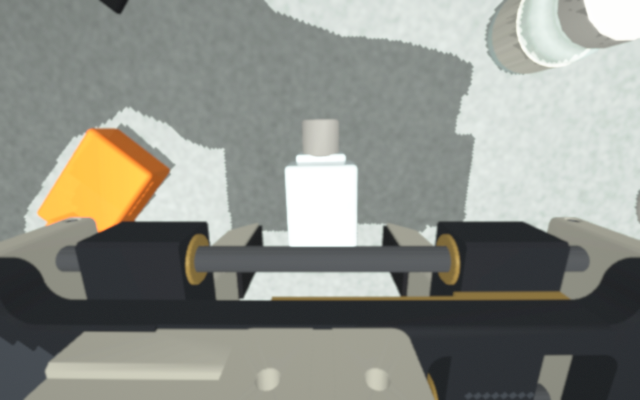

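View pics/s7c.png

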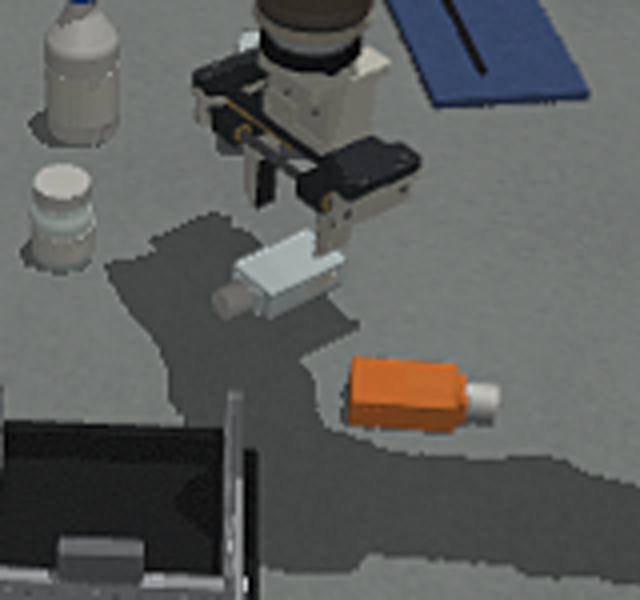

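The clear flask's body (cols 286–357) is centred between the fingers (262–384), with its cap at (320,135). The orange look-alike at (105,180) stays clear.

```bash
python3 -m crank '{"delta_pos":[[-0.01,0.25,0.03],[0,0.25,0],[0,0.25,0],[0,0.25,0],[0,0,0],[0,0,0],[0,0,0],[0,0,0],[0,0,0],[0,0,0],[0,0,0]],"twist":[0,0,0,0,0,0,0,0,0,0,0],"claw":[72,72,72,72,72,60,45,30,30,30,30]}'; python3 goto.py 0.446 -0.2367 0.007 135; python3 pic.py wrist w8
```

```text
time_s: 13.6
tcp_pos: [0.4462, -0.2374, 0.0086]
tcp_rot: [-1.482, 0.615, -0.615]
wrist_force: [-0.9, -0.3, 5.3]
finger_gap: 0.0496
t 13.6 tcp [ 0.4462 -0.2374  0.0086] gap 49.6 F [-0.9 -0.3  5.3] J [-0.01  0.6   0.54  2.11 -0.56  0.58  0.15]
R cols x,y,z: [[0.706, -0.708, 0.0], [0.0, -0.0, -1.0], [0.708, 0.706, -0.0]]
jaw yaw -45.07
world d [-0.0002  0.0007 -0.0016] tool units [-0.013  0.033  0.006]
twist -0.07 shift units after twist [-0.013  0.033  0.006]
```

View pics/w8.png

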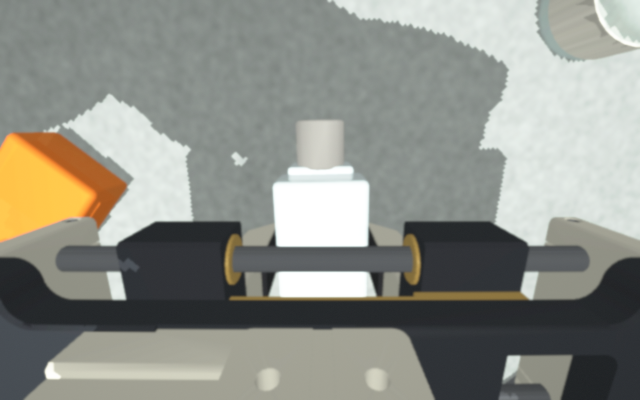

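```bash
python3 -m crank '{"delta_pos":[[0,-0.1,0],[0,-0.3,0],[0,-0.4,0],[0,-0.4,0],[0,-0.5,0],[0,-0.5,0],[0,-0.5,0],[0,-0.5,0],[0,0,0]],"twist":[0,0,0,0,0,0,0,0,0],"claw":[30,30,30,30,30,30,30,30,30]}'; python3 -m crank '{"delta_pos":[[0,0,0],[0,0,0],[0,0,0],[0,0,0],[0,0,0],[0,0,0],[0,0,0],[0,0,0]],"twist":[-7.5,-7.5,-7.5,-7.5,-7.5,-7.5,-7.3,0],"claw":[30,30,30,30,30,30,30,30]}'; python3 goto.py 0.5412 0.0441 0.17 7.2; python3 pic.py side s9; python3 pic.py wrist w9
```

```text
time_s: 14.55
tcp_pos: [0.4473, -0.2381, 0.1711]
tcp_rot: [-1.482, 0.612, -0.618]
wrist_force: [0.6, 0.0, -0.7]
finger_gap: 0.0497
time_s: 15.35
tcp_pos: [0.4454, -0.237, 0.1677]
tcp_rot: [-1.568, -0.099, 0.102]
wrist_force: [-0.4, -0.5, -0.7]
finger_gap: 0.0496
t 15.35 tcp [ 0.4454 -0.237   0.1677] gap 49.6 F [-0.4 -0.5 -0.7] J [-0.03  0.32  0.53  1.97 -0.21  0.9   0.73]
R cols x,y,z: [[0.992, 0.128, -0.001], [-0.001, 0.0, -1.0], [-0.128, 0.992, 0.001]]
jaw yaw 7.34
world d [0.0958 0.2811 0.0023] tool units [ 2.618 -0.047  5.331]
twist 0.14 shift units after twist [ 2.605 -0.047  5.337]
```

View pics/s9.png

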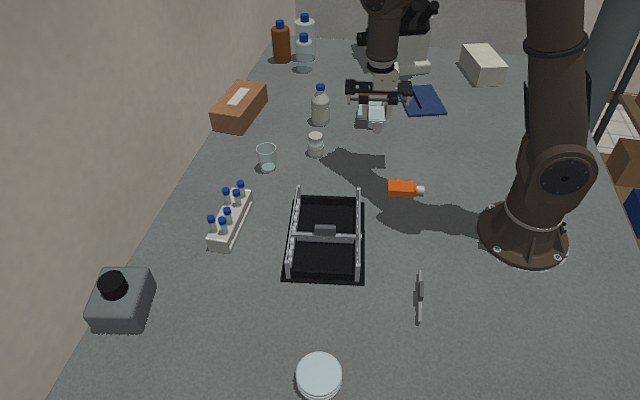

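View pics/w9.png

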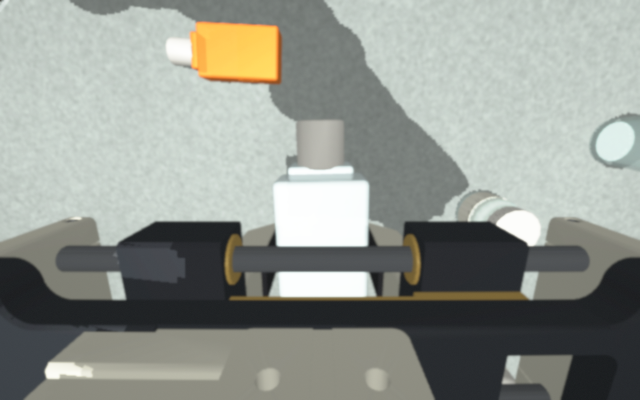

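```bash
python3 -m crank '{"delta_pos":[[0.26,0,0.53],[0.26,0,0.53],[0.26,0,0.53],[0.26,0,0.53],[0.26,0,0.53],[0.26,0,0.53],[0.26,0,0.53],[0.26,0,0.53],[0.26,0,0.53],[0.26,0,0.53],[0,0,0],[0,0,0]],"twist":[0,0,0,0,0,0,0,0,0,0,0,0],"claw":[30,30,30,30,30,30,30,30,30,30,30,30]}'; python3 goto.py 0.5412 0.0441 0.0156 7.2
```

```text
time_s: 16.65
tcp_pos: [0.5414, 0.0427, 0.1677]
tcp_rot: [-1.569, -0.097, 0.1]
wrist_force: [-0.7, -0.4, -0.1]
finger_gap: 0.0497
t 16.65 tcp [0.5414 0.0427 0.1677] gap 49.7 F [-0.7 -0.4 -0.1] J [-0.51  0.38  0.44  1.88 -0.2   0.93  0.15]
R cols x,y,z: [[0.992, 0.125, -0.001], [-0.001, -0.001, -1.0], [-0.125, 0.992, -0.001]]
jaw yaw 7.19
world d [-0.0002  0.0014 -0.1521] tool units [0.004 3.041 0.031]
twist -0.01 shift units after twist [0.004 3.041 0.031]
```

Descend partway (to about z 0.085) and look.

```bash
python3 -m crank '{"delta_pos":[[0,0.3,0.03],[0,0.3,0],[0,0.3,0],[0,0.3,0],[0,0.3,0],[0,0.15,0],[0,0,0],[0,0,0]],"twist":[0,0,0,0,0,0,0,0],"claw":[30,30,30,30,30,30,30,30]}'; python3 goto.py 0.5412 0.0441 0.0156 7.2; python3 pic.py side s10; python3 pic.py wrist w10; python3 -c "
import cv2;s=cv2.imread('pics/s10.png');cv2.imwrite('pics/s10c.png',cv2.resize(s[140:290,270:400],None,fx=4,fy=4,interpolation=2))"
```

```text
time_s: 17.45
tcp_pos: [0.5415, 0.0429, 0.086]
tcp_rot: [-1.569, -0.098, 0.098]
wrist_force: [0.2, 0.1, 0.1]
finger_gap: 0.0501
t 17.45 tcp [0.5415 0.0429 0.086 ] gap 50.1 F [0.2 0.1 0.1] J [-0.47  0.48  0.4   1.95 -0.27  0.75  0.21]
R cols x,y,z: [[0.992, 0.124, -0.0], [-0.0, -0.0, -1.0], [-0.124, 0.992, -0.0]]
jaw yaw 7.15
world d [-0.0003  0.0012 -0.0704] tool units [-0.003  1.409  0.025]
twist -0.05 shift units after twist [-0.003  1.409  0.025]
```

View pics/s10c.png

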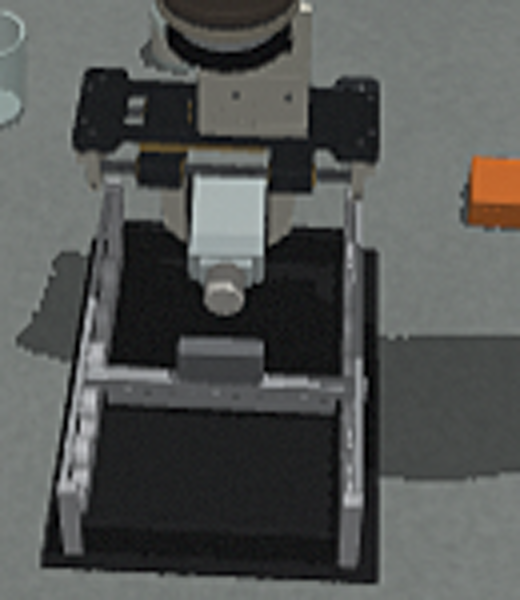

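View pics/w10.png

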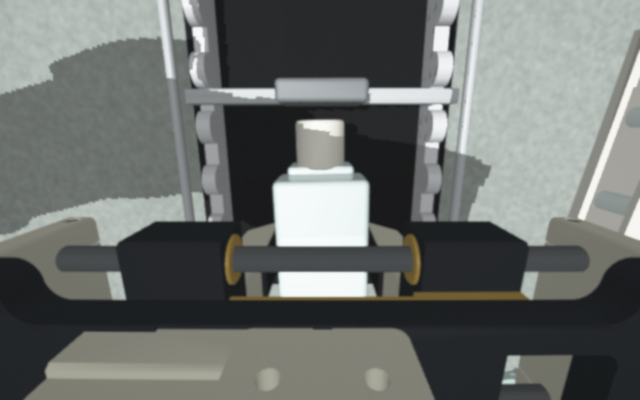

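```bash
python3 -m crank '{"delta_pos":[[0,0.25,0.03],[0,0.25,0],[0,0.25,0],[0,0.25,0],[0,0.2,0],[0,0.12,0],[0,0,0],[0,0,0]],"twist":[0,0,0,0,0,0,0,0],"claw":[30,30,30,30,30,30,30,30]}'; python3 goto.py 0.5412 0.0441 0.0156 7.2
```

```text
time_s: 18.35
tcp_pos: [0.5413, 0.0449, 0.0197]
tcp_rot: [-1.569, -0.099, 0.099]
wrist_force: [0.3, -0.4, -0.8]
finger_gap: 0.0498
t 18.35 tcp [0.5413 0.0449 0.0197] gap 49.8 F [ 0.3 -0.4 -0.8] J [-0.42  0.58  0.34  2.   -0.33  0.61  0.26]
R cols x,y,z: [[0.992, 0.126, -0.0], [-0.0, -0.0, -1.0], [-0.126, 0.992, -0.0]]
jaw yaw 7.22
world d [-0.0001 -0.0008 -0.0041] tool units [-0.005  0.082 -0.016]
twist 0.02 shift units after twist [-0.005  0.082 -0.016]
```

```bash
python3 -m crank '{"delta_pos":[[0,0.04,0],[0,0,0]],"twist":[0,0],"claw":[30,30]}'; python3 -m crank '{"delta_pos":[[0,0.03,0],[0,0,0]],"twist":[0,0],"claw":[30,30]}'; python3 -m crank '{"delta_pos":[[0,0.02,0],[0,0,0]],"twist":[0,0],"claw":[30,30]}'; python3 pic.py wrist w11
```

```text
time_s: 18.55
tcp_pos: [0.5414, 0.0451, 0.0179]
tcp_rot: [-1.569, -0.099, 0.099]
wrist_force: [-0.1, 0.1, -0.1]
finger_gap: 0.0497
time_s: 18.75
tcp_pos: [0.5412, 0.045, 0.0162]
tcp_rot: [-1.569, -0.099, 0.099]
wrist_force: [0.6, 0.4, -0.3]
finger_gap: 0.0496
time_s: 18.95
tcp_pos: [0.5411, 0.045, 0.0151]
tcp_rot: [-1.569, -0.099, 0.1]
wrist_force: [0.5, 0.5, -0.7]
finger_gap: 0.0498
```

View pics/w11.png

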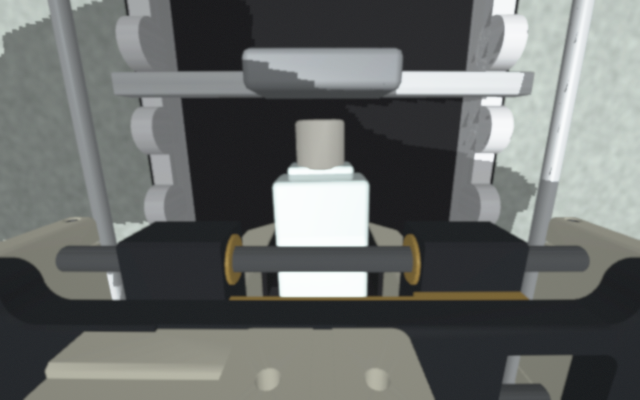

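```bash
for i in 1 2; do :; done; python3 -m crank '{"delta_pos":[[0,0.015,0],[0,0,0]],"twist":[0,0],"claw":[30,30]}'; python3 -m crank '{"delta_pos":[[0,0.015,0],[0,0,0]],"twist":[0,0],"claw":[30,30]}'
```

```text
time_s: 19.2
tcp_pos: [0.5412, 0.045, 0.0147]
tcp_rot: [-1.569, -0.099, 0.099]
wrist_force: [-1.4, -0.3, 4.2]
finger_gap: 0.0499
time_s: 19.4
tcp_pos: [0.5412, 0.045, 0.0146]
tcp_rot: [-1.568, -0.099, 0.099]
wrist_force: [-4.4, 0.5, 14.1]
finger_gap: 0.0499
```

Contact is made at TCP z 0.0147. I'll ease off the extra press, then release.

```bash
python3 -m crank '{"delta_pos":[[0,-0.015,0],[0,0,0],[0,0,0],[0,0,0],[0,0,0],[0,0,0]],"twist":[0,0,0,0,0,0],"claw":[30,30,55,64,64,64]}'; python3 pic.py wrist w12; python3 goto.py
```

```text
time_s: 20.0
tcp_pos: [0.5411, 0.045, 0.0142]
tcp_rot: [-1.569, -0.099, 0.1]
wrist_force: [-0.1, -0.9, -0.1]
finger_gap: 0.0637
t 20.05 tcp [0.5411 0.045  0.0143] gap 63.7 F [-0.3  0.4  0.6] J [-0.42  0.59  0.33  2.   -0.33  0.6   0.26]
R cols x,y,z: [[0.992, 0.126, -0.001], [-0.001, -0.0, -1.0], [-0.126, 0.992, -0.0]]
jaw yaw 7.23
```

```bash
python3 -m crank '{"delta_pos":[[0,-0.1,0],[0,-0.3,0],[0,-0.5,0],[0,-0.5,0],[0,-0.5,0],[0,-0.5,0],[0,-0.5,0],[0,-0.5,0],[0,0,0]],"twist":[0,0,0,0,0,0,0,0,0],"claw":[64,64,64,64,64,64,64,64,64]}'; python3 -m crank '{"delta_pos":[[0,0,-0.5],[0,0,-0.5],[0,0,-0.5],[0,0,-0.5],[0,0,-0.5],[0,0,0]],"twist":[0,0,0,0,0,0],"claw":[64,64,64,64,64,64]}'; python3 pic.py side s13; python3 pic.py top t13; python3 pic.py wrist w13;python3 -c "
import cv2;s=cv2.imread('pics/s13.png');cv2.imwrite('pics/s13c.png',cv2.resize(s[170:290,270:400],None,fx=4.8,fy=4.8,interpolation=2));s=cv2.imread('pics/t13.png');cv2.imwrite('pics/t13c.png',cv2.resize(s[150:255,215:345],None,fx=5.5,fy=5.5,interpolation=2))"
```

```text
time_s: 20.95
tcp_pos: [0.5432, 0.045, 0.1879]
tcp_rot: [-1.568, -0.103, 0.095]
wrist_force: [-0.1, -0.2, -0.3]
finger_gap: 0.0638
time_s: 21.55
tcp_pos: [0.5566, -0.0833, 0.1843]
tcp_rot: [-1.571, -0.094, 0.095]
wrist_force: [0.3, -0.2, 1.0]
finger_gap: 0.0644
```

View pics/s13c.png

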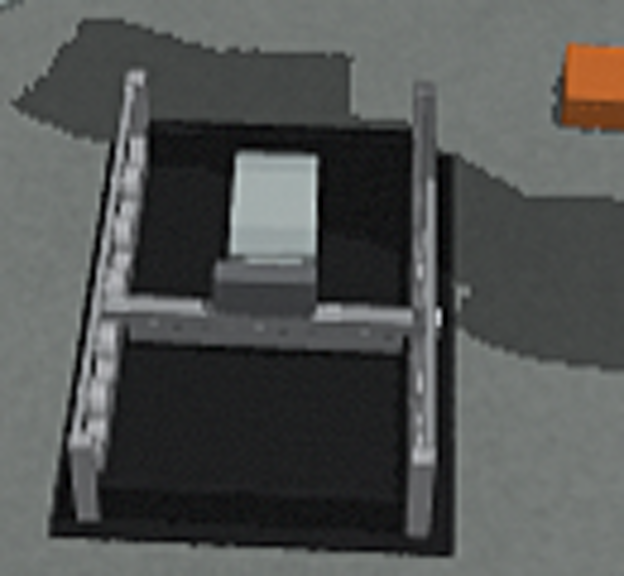

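View pics/t13c.png

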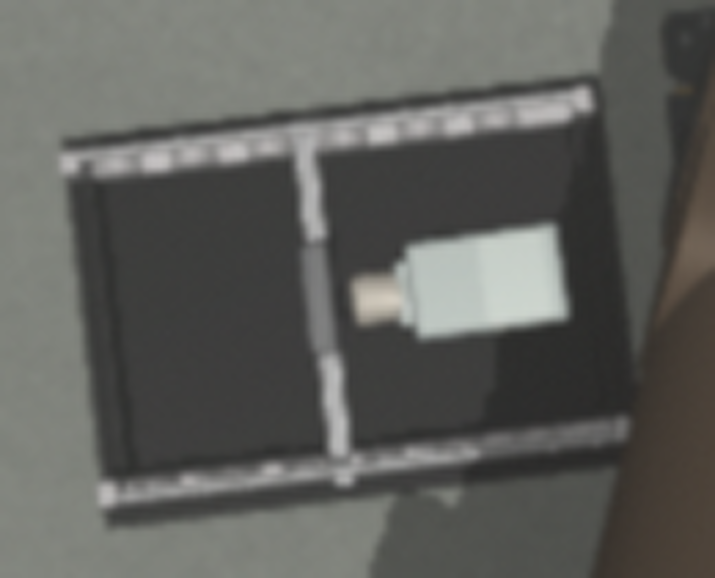

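View pics/w13.png

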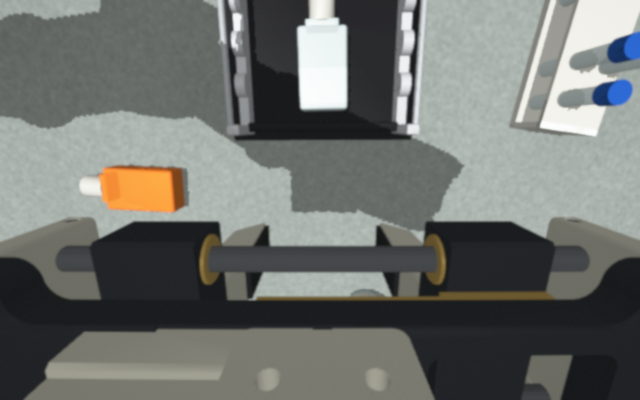

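Flask lies parallel to the rails, clear of the wall and the stop. One numeric check of the stop's seating height and the flask's pose.

```bash
python3 - <<'E'
from h import *
L=lambda n:{k:(float(v) if v.ndim==0 else v) for k,v in np.load(n).items()}
t=L("pics/t13.npz");s=L("pics/s13.npz")
# tab top, pixel from crops -> triangulate
T=lambda u,v:(215+(u+.5)/5.5-.5,150+(v+.5)/5.5-.5); S=lambda u,v:(270+(u+.5)/4.8-.5,170+(v+.5)/4.8-.5)
# tab top back corners(far +x end & near -x end), -y edge: top: (329,240)/(340,353) ; side: (217,262)/(317,268)
def tri(a,b):
    o1,r1=a;o2,r2=b;A=np.array([r1,-r2]).T;k=np.linalg.lstsq(A,o2-o1,rcond=None)[0];p,q=o1+k[0]*r1,o2+k[1]*r2;return ((p+q)/2).round(4),np.linalg.norm(p-q).round(4)
print("tab corners",tri(ray(t,*T(329,240)),ray(s,*S(217,262))),tri(ray(t,*T(340,353)),ray(s,*S(317,268))))
tc=np.array([.532,.117,0]);a=np.radians(7.2);x=np.array([np.cos(a),np.sin(a),0]);y=np.array([-np.sin(a),np.cos(a),0])
for z in (.070,.082):
  for px in(.028,-.028): print(z,px,((proj(s,tc+x*px+y*.006+[0,0,z])-[270,170]+.5)*4.8).round(1))
# flask corners body far end & cap tip
print("flask corners",[tri(ray(t,*T(*p)),ray(s,*S(*q))) for p,q in (((556,226),(238,152)),((568,319),(319,156)))])
w=lambda p:((p-tc)@x,(p-tc)@y)
for p,z in(((556,226),.034),((568,319),.034),((352,300),.02)): print(np.round(w(onz(t,*T(*p),z)),4))
E
```

```text
tab corners (array([0.5586, 0.1262, 0.066 ]), np.float64(0.0032)) (array([0.5028, 0.1202, 0.0661]), np.float64(0.0009))
0.07 0.028 [213.6 257.7]
0.07 -0.028 [317.5 262.4]
0.082 0.028 [213.1 242.5]
0.082 -0.028 [317.8 247.3]
flask corners [(array([0.5698, 0.0097, 0.0339]), np.float64(0.0009)), (array([0.5217, 0.0032, 0.033 ]), np.float64(0.0004))]
[ 0.0245 -0.1112]
[-0.0247 -0.1116]
[-0.0007  0.0003]
```

```bash
python3 -c "
from rig import manip
print(manip.close_job(), manip.sense()['time_s'])"
```

```text
the job is handed in; nothing more can be done
the job is handed in; nothing more can be done
```

The stop now sits in the next notch (tray y about +13 mm) and the flask lies flat in the longer bay. I handed the job in at about 22 s.

- **Stop:** I raised it about 18 mm, moved it about 40 mm away from the fixed end, and lowered it to the same height it started from. Both tab-top corners measured 66 mm above the bench, so it is level. That is about 4 mm below the 70 mm expected, which I put down to picking corners by eye. Riding on the teeth would have shown about 82 mm. The wrist view showed both bar ends between the teeth.
- **Flask:** I took the clear flask, not the orange look-alike, and lowered it until it touched the floor. It briefly pressed with 14 N, so I eased off before opening the fingers. It is parallel to the rails with the cap toward the stop, and spans tray y of about -111 to 0 mm. That leaves about 13 mm to the fixed wall and 8 mm to the stop. Its top measured 33–34 mm up, against 34 mm expected when flat on the floor.
- **Other things:** The final pictures showed nothing else touched, and the gripper was well clear when I handed in. I did not measure the bystanders' positions before and after.

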